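# Open the travel rack's ratchet stop

## Robot

A 7-joint arm with a two-finger parallel gripper is mounted at the origin on the work surface. World frame = base frame: x ahead of the robot, y to its left, z up, the work surface at z = 0. Lengths are in m, angles in rad, forces in N, time in s.
With the tool pointing down it reaches from about 0.425 to 0.875 m from the base axis. Payload 8.4 kg.
Tool frame: the origin (TCP) lies at the very end of the fingers, on their centre line; the grasp point (between the pads) lies 19 mm behind it (bot.tcp_to_grasp is the distance from the TCP to the grasp point, in m); z points along the fingers, y is the direction in which the jaws open and shut (so a half turn about z gives the same grasp; the last joint's range is limited). The gripper opens to 85 mm and grips with 20 to 120 N. Pads are 22 mm wide; open, the fingers measure 114 mm over their backs; the gripper's body (76 mm by 85 mm) begins 54 mm behind the grasp point. The pads swing forward as they close: fully open they stand 13 mm farther back than shut.
Start: joints at [1.159, 0.333, 0.04, 1.465, -0.013, 1.343, -0.059], TCP at [0.2, -0.618, 0.231] pointing down, gripper open.
Joint ranges: [-2.58, 2.58], [-0.38, 2.09], [-1.3, 1.39], [0.25, 2.4], [-1.5, 4.64], [0.08, 2.09], [-2.65, 2.65]. Speed limits (rad/s): [2.22, 2.22, 2.79, 2.79, 3.14, 3.14, 3.14].

## Interface

Orientations are given as a rotation vector (axis times angle).
In Python, from cell import bot gives the robot as it stands. The module is installed in compiled form; this text tells all that it offers.
- The arm moves only by the tool arm_command, never from a script. Its argument "targets" is one flat list of numbers, 6 for each row, row after row: the shift along the tool's x, y, z in cm, then the turn, a rotation vector about the tool's x, y, z in degrees. In form: [dx, dy, dz, rx, ry, rz, dx, dy, dz, rx, ry, rz, ...]. A call has exactly 5 rows; each row is the pose to reach, as a shift and turn from the pose measured when the call began, along the tool's axes at that moment; what a row does not reach only later rows make up. A row lasts 1/8 s, in which the tool goes at most 62.5 mm and 10.7 degrees, less where a joint would pass 70% of its speed; a pose out of reach is approached as far as the arm can. A call with a gripper value outside its range is refused whole. "claw" is the gripper's target within -1 to 1 (fully open at 1, half-way at 0, shut at -1), set as the call begins (left out, the last holds). The fingers move at their own pace and stop on an object; "force" is the grip in N (left out, the last holds). Time passes only in rows, so rows that repeat a pose let the fingers close, or fill a call up. It gives the time, the measured TCP pose, the force and the opening at its end, in the units of the state.
- bot.state(): the state, without advancing time (a new reading comes with each control period).
- bot.get_image(name): name is "scene" or "side" or "wrist"; returns the picture (384x512x3 uint8, red, green, blue); there is no depth.
- bot.camera_info(name): a dict with "intrinsics" (3x3 intrinsics, pixels), "R" (3x3) and "t" (3): a world point X has camera coordinates R X + t. Camera axes: x right, y down, z forward; pixel columns grow to the right and rows downward; lengths in m; the calibration is good to about 2 mm. A picture is of the moment at which its call begins: read the wrist's pose just before it. camera_info takes no time and is no camera call; for the wrist camera it gives the pose at the moment of the call.
- bot.sign_off(): hands the job in, once; it reports no verdict.
The state is a dict: "clock": time; "joint_positions": joint angles; "joint_velocities": joint speeds; "joint_torque": joint torques, N m; "eef_pos": TCP position; "tcp_rot": TCP orientation; "contact_force": force on the tool from outside, world axes, zero at the start; "moment": the same for the moment, N m; "finger_gap": opening from 0.0 (shut) to 1.0 (fully open).
Only numpy, scipy, OpenCV 4.12 (cv2) and the standard library are available. Lean on these libraries where they do the work, as an engineer would, in place of code of your own. Each camera call takes 0.05 s, during which the arm holds its last target. There are 200 camera calls.

## Task

The van is parked, so open the carton rack on the counter: with the fingertips press down the thumb tab of the sliding stop and, keeping it down, push the stop back along its toothed bar, away from the cartons, until it is fully home against the end block, then let the tab spring up. Do not force the stop over the teeth with the tab up. Leave the cartons standing as they are in their row, leave the other things on the counter alone, and lift nothing.

Things in the scene. Friction and masses are not known exactly. Their poses are not given: they have to be found in the camera images.
- rack: Steel carton rack fixed to the counter: tray 490 mm long (its y), 180 wide (its x), 4 thick. Origin on the counter, mid-width, 23 mm to +y of mid-length; z up. A toothed bar along y at x = -55 mm, tooth tops 39 mm high, pitch 10 mm, ends at +y in a dark end block 60 mm high; at -y stands a plate 90 mm high. The cartons stand in a row from that plate, x = -20 to +70 mm.
- stop (a joint): Position in m of the sliding stop along the rack's +y: 0 nearest the cartons, 0.16 fully home against the end block. Sliding friction about 2 N. With the tab up the pawl lets it move towards the cartons but blocks it towards home (after up to 10 mm of backlash).
- release (a joint): Angle in rad of the stop's release: 0 is up, pawl in the teeth (up to 0.13 when the pawl rests on a tooth tip); 0.24 is fully pressed; the pawl clears the teeth from about 0.14. At mid-tab the spring takes about 1.5 N at first, 4 N fully down. It springs up when let go, so it must be held down while the stop moves.
- tab (a point): Middle of the top of the stop's polished steel thumb tab, 57 mm above the counter when up. Tab 30 mm (rack x) by 38 (rack y), 5 thick; its middle goes down 7 mm when fully pressed, the carton side more. It lies in a gap 57 mm long along the bar, open above and at both sides, between the jaw plate (34 mm from here to the rack's -y, top 74 mm high) and the hood (21 mm to +y).
- stop_face (a point): Middle of the upright face of the stop's dark hood that looks at the tab and the cartons (to the rack's -y): pushed to the rack's +y it sends the stop home. The point is 75 mm above the counter; the face is 38 mm wide, from 48 to 88 mm high; the hood is 50 mm long. The whole stop (jaw plate, tab, hood) is about 115 mm long. Its axes are the rack's.
- carton_1: Suture carton 90 x 36 x 75 mm high (rack x, y, z), origin in the middle of its underside; first of the row, by the -y plate.
- carton_2: Suture carton 84 x 34 x 70 mm high, origin in the middle of its underside; second of the row.
- carton_3: Suture carton 90 x 36 x 75 mm high, origin in the middle of its underside; third of the row.
- carton_4: Brown carton 80 x 38 x 66 mm high, origin in the middle of its underside; last of the row, nearest the stop's jaw plate.
- vial: Amber vial, 32 mm across, 58 mm high, origin under its middle; stands on the counter in front of the rack.
- tape: Roll of white tape lying flat, 60 mm across, 25 mm high, origin under its middle; in front of the rack.
- bowl: Steel bowl, 110 mm across, 45 mm high, origin under its middle; behind the rack.
- forceps: Steel haemostat forceps lying flat, about 150 mm long along its x, 10 mm high, origin on the counter; behind the rack.
Things that resemble listed ones, but are neither listed nor needed, are in the scene too. What is shaped like the carton_3 but blue or red is not meant.

How it is judged:
On the way, in this order (a step that is already met when the one before it is completed fails the run):
1. the tab is pressed down while the stop is still in its place (value of joint release above 0.15 rad and contact force between the fingers and release above 0.5 N and distance of stop_face from where it was at the start of the episode below 0.02 m), for 0.1 s.
2. the stop is pushed home (value of joint stop above 0.153 m), for 0.1 s.
At the end, for the whole second after the job is handed in: The stop is within 8 mm of the end block (joint stop above 0.152), the tab is up again (release below 0.10), and all four cartons stand upright (within 0.15 rad) within 20 mm of where they were (value of joint stop above 0.152 m and value of joint release below 0.1 rad and linear speed of carton_4 below 0.02 m/s and distance of each of carton_1, carton_2, carton_3, carton_4 from where it was at the start of the episode below 0.02 m and angle between each of carton_1, carton_2, carton_3, carton_4's own z axis and vertical below 0.15 rad); the robot touches nothing.
It fails at once if the stop is forced back over the teeth with the tab up (value of joint release below 0.08 rad and velocity of joint stop above 0.04 m/s and distance of stop_face from where it was at the start of the episode above 0.015 m and value of joint stop below 0.145 m).
It fails at once if a carton is lifted, tipped or pushed away (over 30 mm or 0.4 rad) (height (world z) of any of carton_1, carton_2, carton_3, carton_4 above 0.016 m or angle between any of carton_1, carton_2, carton_3, carton_4's own z axis and vertical above 0.4 rad or distance of any of carton_1, carton_2, carton_3, carton_4 from where it was at the start of the episode above 0.03 m).
It fails at once if another thing on the counter is lifted or moved over 30 mm (distance of any of vial, tape, bowl, forceps from where it was at the start of the episode above 0.03 m or height (world z) of any of vial, tape, bowl, forceps above 0.012 m).
It also fails if it takes over 42 s, if anything falls off the work surface, if the arm or the gripper's body presses on something with over 40 N, if the wrist force passes 120 N, or if a joint passes its speed limit or range.

## Working session

There is one attempt and no reset: what is moved stays moved. The work goes in short steps, Python scripts to look and compute and a tool call to move; the robot and the scene stay as the last step left them, time stands still between calls to the robot, and variables do not carry over. Pictures are saved under pics/ and viewed, about 8 in all and at most 12, crops included, and the job is handed in when it is done.

Besides the shell and the picture viewer there is one more tool, called after "Request:" by a JSON object that holds its "api" and its "payload", one argument or row to a line. arm_command: Moves the arm, as the interface text tells. Its arguments: {"type":"object","properties":{"targets":{"type":"array","items":{"type":"number"}},"claw":{"type":"number"},"force":{"type":"number"}},"required":["targets"]}

```bash
mkdir -p pics; cat > h.py <<'E'
import numpy as np, cv2
from cell import bot
def snap(n,f):
    im=bot.get_image(n)[:,:,::-1].copy(); cv2.imwrite('pics/'+f,im); return im
def ray(n,u,v,z):
    c=bot.camera_info(n);K,R,t=map(np.array,(c['intrinsics'],c['R'],c['t']))
    d=R.T@np.linalg.inv(K)@[u,v,1];o=-R.T@t
    return o+d*(z-o[2])/d[2]
def proj(n,X):
    c=bot.camera_info(n);K,R,t=map(np.array,(c['intrinsics'],c['R'],c['t']))
    p=K@(R@np.array(X)+t);return p[:2]/p[2]
E
python3 - <<'E'
from h import *
a=snap('scene','a_scene.png');b=snap('side','a_side.png')
cv2.imwrite('pics/s1.png',cv2.resize(a,(800,600)));cv2.imwrite('pics/s2.png',cv2.resize(b,(800,600)))
s=bot.state();print(s)
for n in('scene','side'):
    c=bot.camera_info(n);print(n,-np.array(c['R']).T@c['t'],c['intrinsics'])
E
```

```text
{'clock': 0.1, 'joint_positions': array([ 1.15878414,  0.33383246,  0.03988677,  1.46613568, -0.01340073,
        1.34331796, -0.05851443]), 'joint_velocities': array([ 7.23767749e-04, -1.09083160e-03,  1.11831438e-03, -5.87358895e-04,
       -8.29005948e-04,  6.73883105e-04, -4.72705113e-05]), 'joint_torque': array([ 5.50026816e-03, -6.60013103e+01,  1.37136117e+00, -4.06476510e+01,
        1.71936321e-02,  8.94661818e-03,  4.34193805e-05]), 'eef_pos': array([ 0.19987571, -0.61808918,  0.23053851]), 'tcp_rot': array([-3.10188082e+00, -4.89080991e-01,  5.01369002e-04]), 'contact_force': array([ 0.05783446, -0.04878948,  0.1679396 ]), 'moment': array([-0.00479081,  0.05244313,  0.03895074]), 'finger_gap': 1.0005317097314368}
scene [ 1.09771547 -0.76826569  0.72617273] [[487.33844456   0.         261.85897926]
 [  0.         487.33844456 195.36767643]
 [  0.           0.           1.        ]]
side [0.48405639 0.63220225 0.63705228] [[382.51113667   0.         258.08907137]
 [  0.         382.51113667 196.82429513]
 [  0.           0.           1.        ]]
```

View pics/s1.png

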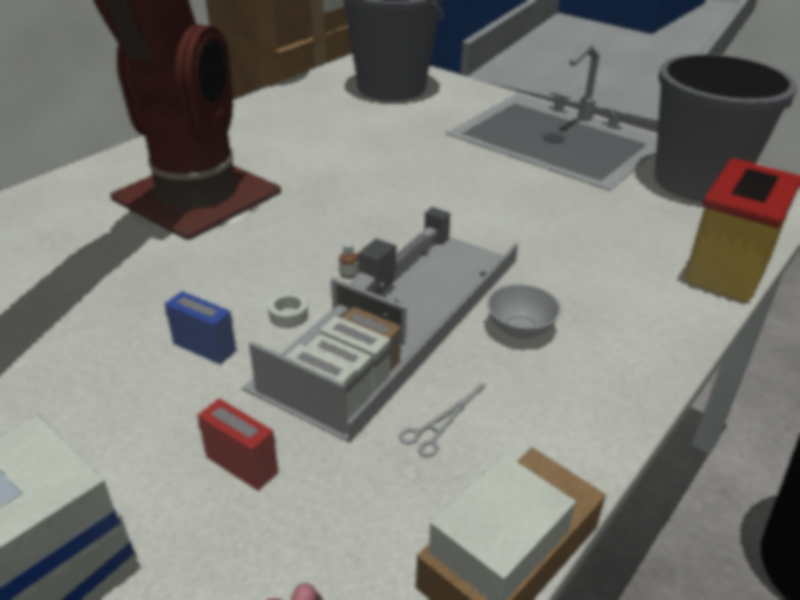

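View pics/s2.png

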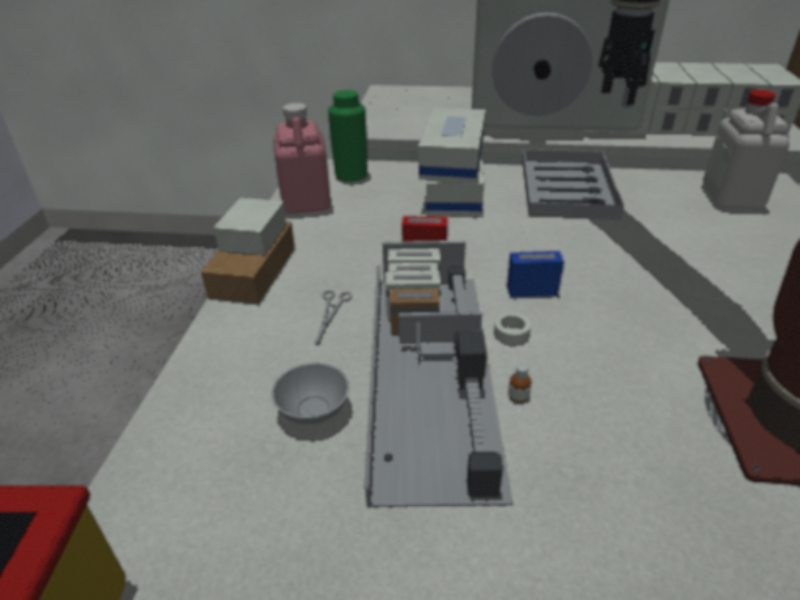

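The scene view shows the rack with its row of cartons. The hood is at (378,260), the end block at (437,222) and the tray corners at (245,388) and (350,437). In the side view the hood is at (471,355), the end block at (484,474) and the tray's +y corners at (368,502) and (510,500).

Dark boxes that could be taken for the stop are the hood and the end block. The blue and red cartons are decoys.

```bash
python3 - <<'E'
from h import *
a=cv2.imread('pics/a_scene.png');b=cv2.imread('pics/a_side.png')
A=cv2.resize(a[125:225,200:300],(400,400),interpolation=cv2.INTER_CUBIC) 
B=cv2.resize(b[190:290,240:340],(400,400),interpolation=cv2.INTER_CUBIC)
o=np.hstack([A,B]);o=np.clip(o*1.6,0,255).astype(np.uint8);cv2.imwrite('pics/c1.png',o)
s=1/1.5625
P=lambda n,u,v,z:print(n,u,v,z,ray(n,u*s,v*s,z).round(3))
P('side',368,502,.002);P('side',510,500,.002);P('scene',245,388,.002);P('scene',350,437,.002)
E
```

```text
side 368 502 0.002 [0.586 0.196 0.002]
side 510 500 0.002 [0.412 0.176 0.002]
scene 245 388 0.002 [ 0.47  -0.304  0.002]
scene 350 437 0.002 [ 0.639 -0.28   0.002]
```

View pics/c1.png

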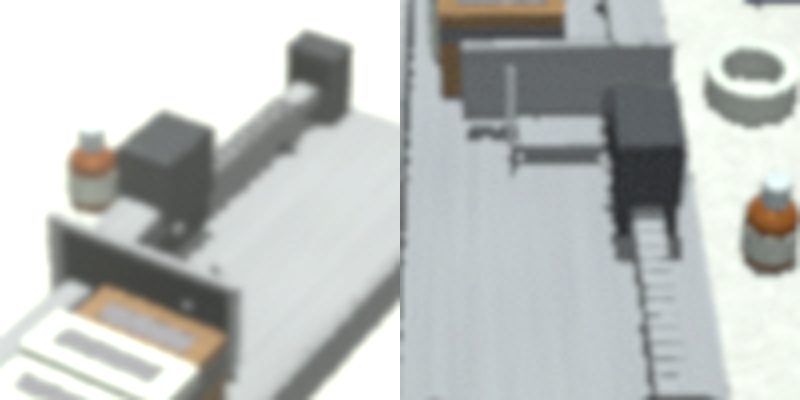

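```bash
python3 - <<'E'
from h import *
def rr(n,pts,off,z):
    for p in pts:
        w=ray(n,p[0]/4+off[0],p[1]/4+off[1],z);print(n,p,w[:2].round(4),'rack',(M@(w[:2]-O)).round(4))
y=np.array([-.0555,.478]);y/=np.linalg.norm(y);x=np.array([y[1],-y[0]]);M=np.array([x,y])
O=np.array([.5268,-.053])+.023*y
print(O,np.degrees(np.arctan2(x[1],x[0])))
print('hood');rr('scene',[(118,150),(163,113),(214,130),(170,168)],(200,125),.088)
rr('side',[(205,88),(275,87),(284,145),(213,148)],(240,190),.088)
print('block top');rr('scene',[(289,49),(305,31),(351,45),(333,64)],(200,125),.06)
print('jawtop');rr('scene',[(48,215),(240,290)],(200,125),.074);rr('side',[(60,43),(272,43)],(240,190),.074)
E
```

```text
[ 0.52414732 -0.03015348] 6.622888077135496
hood
scene (118, 150) [ 0.4583 -0.0537] rack [-0.0681 -0.0158]
scene (163, 113) [ 0.4527 -0.0058] rack [-0.0682  0.0324]
scene (214, 130) [ 0.4881 -0.0007] rack [-0.0324  0.0334]
scene (170, 168) [ 0.4938 -0.0485] rack [-0.0322 -0.0147]
side (205, 88) [ 0.4918 -0.0414] rack [-0.0334 -0.0074]
side (275, 87) [ 0.4525 -0.0459] rack [-0.073  -0.0074]
side (284, 145) [0.4474 0.0032] rack [-0.0724  0.042 ]
side (213, 148) [0.4854 0.0092] rack [-0.034   0.0436]
block top
scene (289, 49) [0.4378 0.1418] rack [-0.0659  0.1807]
scene (305, 31) [0.4318 0.1676] rack [-0.0689  0.2071]
scene (351, 45) [0.4665 0.1727] rack [-0.0339  0.2081]
scene (333, 64) [0.4716 0.1451] rack [-0.032   0.1802]
jawtop
scene (48, 215) [ 0.4577 -0.1142] rack [-0.0757 -0.0759]
scene (240, 290) [ 0.5859 -0.0991] rack [ 0.0534 -0.0756]
side (60, 43) [ 0.5808 -0.0935] rack [ 0.0489 -0.0694]
side (272, 43) [ 0.4537 -0.105 ] rack [-0.0786 -0.0662]
```

Request:
{"api": "arm_command", "payload": {
  "targets": [4.3,-4.3,0,0,0,0,8.6,-8.6,0,0,0,0,12.9,-12.9,0,0,0,2,17.2,-17.2,0,0,0,4,21.5,-21.5,0,0,0,6],
  "claw": -1,
  "force": 40
}}

```text
clock: 0.72
eef_pos: [0.3388, -0.3453, 0.2306]
tcp_rot: [-3.123, -0.324, 0.001]
contact_force: [0.1, 0.0, -0.3]
finger_gap: 0.001
```

```bash
cat >> h.py <<'E'
from scipy.spatial.transform import Rotation as Ro
y_=np.array([-.0555,.478]);y_/=np.linalg.norm(y_);x_=np.array([y_[1],-y_[0]]);M=np.array([x_,y_])
O=np.array([.52415,-.03015])
def goto(rx,ry,z,tilt=0.):
    """shift (cm) and turn (deg) in tool axes; target: tool y = rack -y, leaning by tilt deg (approach towards rack +y)"""
    s=bot.state();R0=Ro.from_rotvec(s['tcp_rot'])
    X=np.r_[x_,0];Y=-np.r_[y_,0];R=Ro.from_matrix(np.c_[X,Y,np.cross(X,Y)])
    R=Ro.from_rotvec(X*np.radians(tilt))*R
    p=np.r_[O+M.T@[rx,ry],z]
    print('clock',s['clock'],'rack now',(M@(s['eef_pos'][:2]-O)).round(4),s['eef_pos'].round(4),'F',(s['contact_force']).round(2),'gap',s['finger_gap'])
    print('go',(100*R0.inv().apply(p-s['eef_pos'])).round(2),(np.degrees((R0.inv()*R).as_rotvec())).round(2), 'z axis',R.as_matrix()[:,2].round(2))
E
python3 -c "
from h import *
goto(-.052,-.034,.2,0)"
```

```text
clock 0.725 rack now [-0.2205 -0.2917] [ 0.3388 -0.3453  0.2306] F [ 0.11  0.01 -0.33] gap 0.001123030264320715
go [ 19.13 -24.12   3.09] [-0.09  0.03  5.24] z axis [ 0.  0. -1.]
```

Request:
{"api": "arm_command", "payload": {
  "targets": [3.8,-4.8,0.5,0,0,1,7.6,-9.6,1,0,0,2,11.4,-14.4,1.5,0,0,3,15.2,-19.2,2,0,0,4,19.1,-24.1,2,0,0,5.2]
}}

```text
clock: 1.35
eef_pos: [0.4762, -0.0686, 0.2105]
tcp_rot: [-3.135, -0.181, 0.002]
contact_force: [0.6, -0.4, 0.0]
finger_gap: 0.005
```

```bash
python3 -c "
from h import *
a=snap('wrist','w1.png');cv2.imwrite('pics/w1b.png',np.clip(cv2.resize(a,(800,600))*1.4,0,255).astype('uint8'))
goto(-.052,-.034,.2,0)
c=bot.camera_info('wrist');print(-np.array(c['R']).T@c['t'],c['R'])
for q in[(-.055,-.034,.057),(-.055,-.013,.048),(-.055,-.013,.088)]:print(q,1.5625*proj('wrist',np.r_[O+M.T@q[:2],q[2]]))"
```

```text
clock 1.4 rack now [-0.048  -0.0242] [ 0.4793 -0.0598  0.2111] F [1.   7.39 1.43] gap -0.0038795927974717105
go [-0.41  0.98  1.1 ] [-0.26 -0.11  0.39] z axis [ 0.  0. -1.]
[ 0.54848516 -0.05222829  0.35355755] [[ 0.12199429 -0.99251993 -0.00464526]
 [-0.95398639 -0.11854704  0.2754207 ]
 [-0.27391122 -0.02916823 -0.96131257]]
(-0.055, -0.034, 0.057) [411.33968196 286.34100032]
(-0.055, -0.013, 0.048) [379.58253153 282.73093773]
(-0.055, -0.013, 0.088) [377.01380667 299.28794721]
```

View pics/w1b.png

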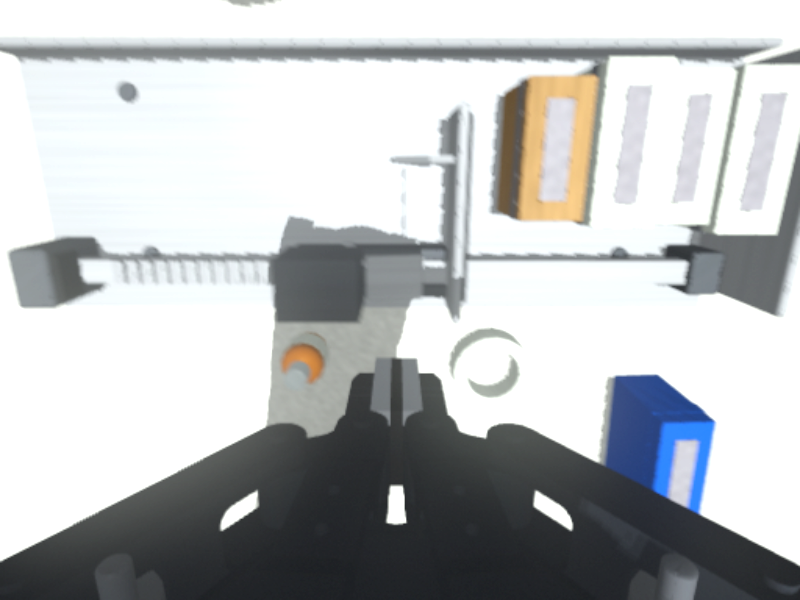

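```bash
python3 -c "
from h import *
a=snap('wrist','w2.png');g=cv2.cvtColor(a,6).astype(float)
goto(-.055,-.034,.2,0)
for v in (176,180,184,188):
  r=g[v,170:310];print(v,[(int(i)+170,int(d)) for i,d in enumerate(np.convolve(r,[1,1,-1,-1],'same')) if abs(d)>40])
c=g[:,250];print([(i,int(x)) for i,x in enumerate(c[150:205],150)])
"
```

```text
clock 1.45 rack now [-0.0496 -0.0275] [ 0.478  -0.0632  0.2109] F [-0.34 -1.22  0.96] gap -0.004272203929759584
go [-0.54  0.65  1.09] [-0.21 -0.04  0.53] z axis [ 0.  0. -1.]
176 [(170, 353), (171, 168), (172, -90), (173, -142), (174, -56), (186, -70), (244, 60), (245, 62), (301, 107), (302, 130), (303, 69), (306, -130), (307, -203)]
180 [(170, 345), (171, 170), (172, -74), (173, -143), (174, -70), (186, -63), (244, 63), (245, 61), (301, 85), (302, 133), (303, 94), (306, -128), (307, -198)]
184 [(170, 318), (171, 150), (172, -48), (173, -113), (174, -65), (186, -53), (187, -46), (244, 62), (245, 61), (300, 80), (301, 128), (302, 93), (306, -138), (307, -175)]
188 [(170, 362), (171, 181), (177, -83), (178, -136), (179, -63), (186, -57), (187, -57), (244, 55), (245, 56), (280, -52), (281, -55), (301, 94), (302, 127), (303, 82), (305, -74), (306, -166), (307, -106), (308, 118)]
[(150, 164), (151, 107), (152, 106), (153, 105), (154, 106), (155, 105), (156, 103), (157, 104), (158, 106), (159, 106), (160, 92), (161, 66), (162, 60), (163, 59), (164, 61), (165, 65), (166, 65), (167, 64), (168, 80), (169, 99), (170, 102), (171, 104), (172, 103), (173, 102), (174, 102), (175, 104), (176, 103), (177, 102), (178, 102), (179, 102), (180, 103), (181, 104), (182, 105), (183, 104), (184, 104), (185, 103), (186, 102), (187, 100), (188, 99), (189, 99), (190, 99), (191, 100), (192, 100), (193, 100), (194, 102), (195, 102), (196, 98), (197, 98), (198, 102), (199, 101), (200, 108), (201, 119), (202, 124), (203, 122), (204, 123)]
```

```bash
python3 -c "
from h import *
goto(-.054,-.036,.13,15)"
```

```text
clock 1.45 rack now [-0.0496 -0.0275] [ 0.478  -0.0632  0.2109] F [-0.34 -1.22  0.96] gap -0.004272203929759584
go [-0.45  0.87  8.09] [14.79  0.03  0.53] z axis [-0.03  0.26 -0.97]
```

Request:
{"api": "arm_command", "payload": {
  "targets": [-0.2,0.4,3,6,0,0.3,-0.4,0.8,5.5,10,0,0.5,-0.45,0.9,7.5,14.8,0,0.5,-0.45,0.9,8.1,14.8,0,0.5,-0.45,0.9,8.1,14.8,0,0.5]
}}

```text
clock: 2.08
eef_pos: [0.4746, -0.072, 0.13]
tcp_rot: [-2.876, -0.168, 0.023]
contact_force: [-0.0, -0.5, 0.7]
finger_gap: 0.002
```

Request:
{"api": "arm_command", "payload": {
  "targets": [0,0,0,0,0,0,0,0,0,0,0,0,0,0,0,0,0,0,0,0,0,0,0,0,0,0,0,0,0,0]
}}

```text
clock: 2.7
eef_pos: [0.4746, -0.072, 0.13]
tcp_rot: [-2.876, -0.168, 0.023]
contact_force: [0.4, -0.2, -1.0]
finger_gap: -0.002
```

```bash
python3 -c "
from h import *
goto(-.054,-.036,.13,15)
a=snap('wrist','w3.png');cv2.imwrite('pics/w3b.png',np.clip(cv2.resize(a,(800,600))*1.4,0,255).astype('uint8'))
goto(-.054,-.036,.13,15)
for q in[(-.055,-.034,.057),(-.055,-.013,.048),(-.055,-.013,.088),(-.055,-.068,.074)]:print(q,1.5625*proj('wrist',np.r_[O+M.T@q[:2],q[2]]))
snap('scene','b_scene.png');snap('side','b_side.png')"
```

```text
clock 2.7 rack now [-0.054  -0.0359] [ 0.4746 -0.072   0.13  ] F [ 0.43 -0.23 -0.97] gap -0.0022545914478274776
go [ 0.    0.01 -0.  ] [0.06 0.06 0.05] z axis [-0.03  0.26 -0.97]
clock 2.75 rack now [-0.0541 -0.0359] [ 0.4746 -0.072   0.13  ] F [-0.24 -0.16  0.08] gap -0.004349759420775535
go [ 0.01  0.01 -0.01] [0.05 0.07 0.05] z axis [-0.03  0.26 -0.97]
(-0.055, -0.034, 0.057) [430.71567409 317.07081575]
(-0.055, -0.013, 0.048) [393.24094412 308.23087975]
(-0.055, -0.013, 0.088) [368.62016819 335.16137005]
(-0.055, -0.068, 0.074) [501.73241416 335.8169152 ]
```

View pics/w3b.png

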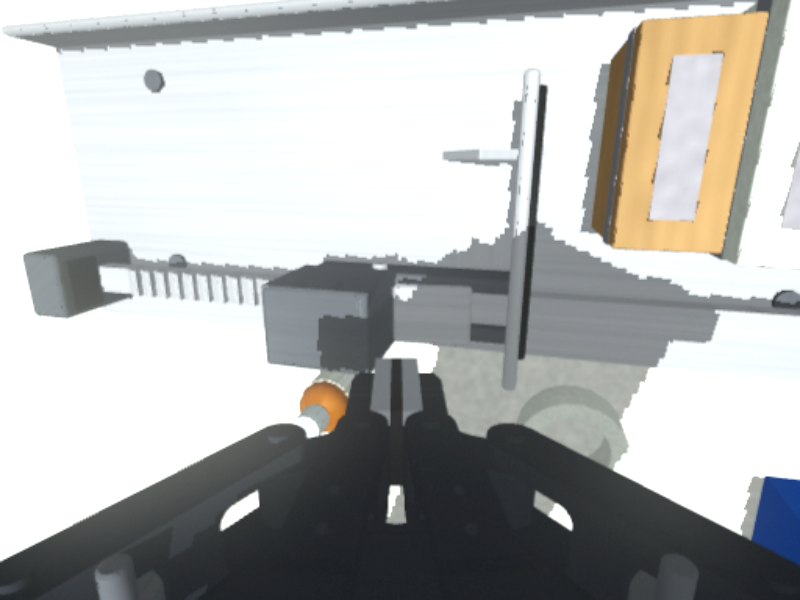

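The tab spans u 393–472 and v 284–340 (middle at 432,313), between the hood edge at u≈370 and the jaw plate at u≈513. The predicted tab middle was (431,317), so the estimate agrees to about 2–3 mm, and I'll correct x by +2 mm.

```bash
python3 -c "
from h import *
goto(-.0525,-.036,.064,15)
goto(-.0525,-.036,.054,15)"
```

```text
clock 2.85 rack now [-0.0541 -0.0358] [ 0.4746 -0.072   0.13  ] F [ 0.02 -0.34  0.25] gap 0.0028143329746622846
go [0.16 1.72 6.37] [0.05 0.07 0.05] z axis [-0.03  0.26 -0.97]
clock 2.85 rack now [-0.0541 -0.0358] [ 0.4746 -0.072   0.13  ] F [ 0.02 -0.34  0.25] gap 0.0028143329746622846
go [0.16 1.98 7.33] [0.05 0.07 0.05] z axis [-0.03  0.26 -0.97]
```

Request:
{"api": "arm_command", "payload": {
  "targets": [0.16,0.6,2.2,0,0,0,0.16,1.2,4.4,0,0,0,0.16,1.6,5.9,0,0,0,0.16,1.72,6.4,0,0,0,0.16,1.72,6.4,0,0,0]
}}

```text
clock: 3.48
eef_pos: [0.4762, -0.0719, 0.0638]
tcp_rot: [-2.876, -0.168, 0.023]
contact_force: [0.6, 0.3, 0.3]
finger_gap: -0.001
```

Request:
{"api": "arm_command", "payload": {
  "targets": [0,0.06,0.22,0,0,0,0,0.12,0.44,0,0,0,0,0.18,0.66,0,0,0,0,0.25,0.95,0,0,0,0,0.25,0.95,0,0,0]
}}

```text
clock: 4.1
eef_pos: [0.4763, -0.0719, 0.0539]
tcp_rot: [-2.876, -0.168, 0.023]
contact_force: [0.2, -0.1, 0.2]
finger_gap: 0.001
```

```bash
python3 -c "
from h import *
goto(-.0525,-.036,.049,15)
a=snap('wrist','w4.png')
s=bot.get_image('side')[:,:,::-1];o=np.vstack([cv2.resize(a[120:260,150:400],(750,420)) ]);cv2.imwrite('pics/w4b.png',np.clip(o*1.4,0,255).astype('uint8'))"
```

```text
clock 4.1 rack now [-0.0524 -0.0359] [ 0.4763 -0.0719  0.0539] F [ 0.19 -0.06  0.19] gap 0.0008128088707683416
go [-0.01  0.14  0.47] [0.03 0.07 0.05] z axis [-0.03  0.26 -0.97]
```

View pics/w4b.png

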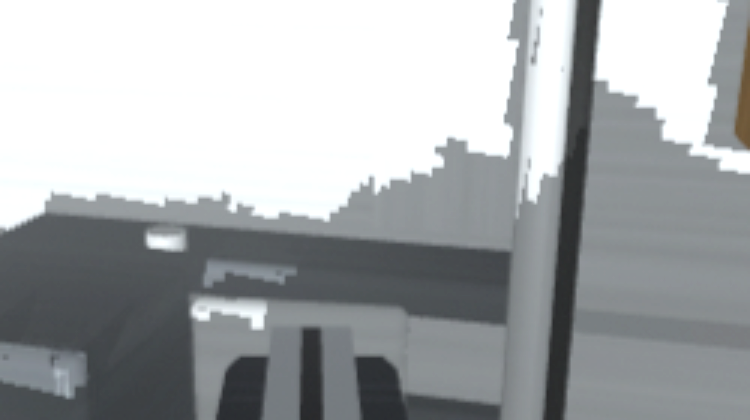

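The fingertips are centred over the tab between the hood and the jaw plate, but there is no contact force yet, so I'll go further down.

Request:
{"api": "arm_command", "payload": {
  "targets": [0,0.03,0.1,0,0,0,0,0.06,0.2,0,0,0,0,0.1,0.35,0,0,0,0,0.13,0.48,0,0,0,0,0.13,0.48,0,0,0]
}}

```text
clock: 4.82
eef_pos: [0.4763, -0.0719, 0.0491]
tcp_rot: [-2.876, -0.168, 0.023]
contact_force: [-1.1, -2.8, 3.0]
finger_gap: -0.004
```

```bash
python3 -c "
from h import *
goto(-.0525,-.036,.046,15)
a=snap('wrist','w5.png')"
```

```text
clock 4.825 rack now [-0.0523 -0.036 ] [ 0.4763 -0.0719  0.0491] F [-1.1  -2.79  2.97] gap -0.003551349493474297
go [-0.02  0.08  0.3 ] [0.04 0.06 0.05] z axis [-0.03  0.26 -0.97]
```

Request:
{"api": "arm_command", "payload": {
  "targets": [0,0.02,0.08,0,0,0,0,0.04,0.15,0,0,0,0,0.06,0.23,0,0,0,0,0.08,0.3,0,0,0,0,0.08,0.3,0,0,0]
}}

```text
clock: 5.5
eef_pos: [0.4767, -0.0718, 0.0479]
tcp_rot: [-2.876, -0.168, 0.023]
contact_force: [-9.5, -3.2, 29.0]
finger_gap: -0.005
```

```bash
python3 -c "
from h import *
goto(-.0525,-.036,.043,15)
a=snap('side','b2.png');w=snap('wrist','w6.png')
o=np.vstack([cv2.resize(x[120:260,150:400],(560,300)) for x in (cv2.imread('pics/w5.png'),w)]);cv2.imwrite('pics/w6b.png',np.clip(o*1.4,0,255).astype('uint8'))
goto(-.0525,-.036,.043,15)"
```

```text
clock 5.5 rack now [-0.052  -0.0359] [ 0.4767 -0.0718  0.0479] F [-9.48 -3.2  29.03] gap -0.0050051286557652175
go [-0.05  0.14  0.47] [0.03 0.06 0.07] z axis [-0.03  0.26 -0.97]
clock 5.6 rack now [-0.0519 -0.0359] [ 0.4767 -0.0718  0.048 ] F [-9.1  -2.89 28.51] gap -0.0022630793331041834
go [-0.06  0.14  0.48] [0.04 0.05 0.08] z axis [-0.03  0.26 -0.97]
```

View pics/w6b.png

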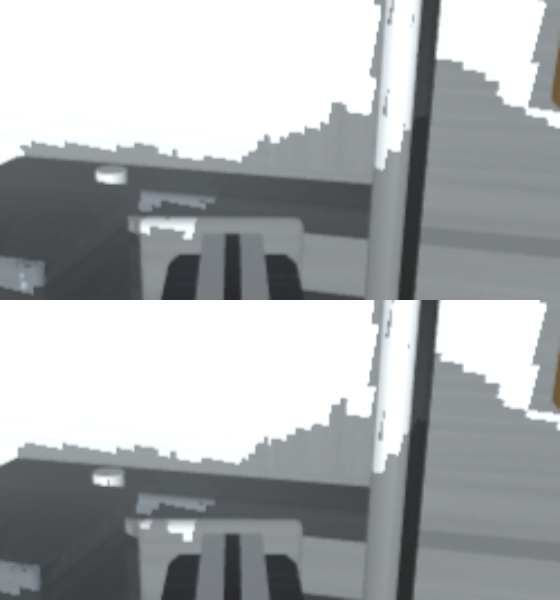

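The tab is fully down with about 29 N on the stop. I'll ease off a little and start a slow horizontal push towards the hood.

Request:
{"api": "arm_command", "payload": {
  "targets": [0,0,0.03,0,0,0,0,-0.1,0.06,0,0,0,0,-0.2,0.09,0,0,0,0,-0.3,0.12,0,0,0,0,-0.4,0.14,0,0,0]
}}

```text
clock: 6.22
eef_pos: [0.4761, -0.0676, 0.0485]
tcp_rot: [-2.876, -0.169, 0.023]
contact_force: [-4.6, -2.5, 14.7]
finger_gap: 0.002
```

```bash
python3 -c "
from h import *
goto(-.0525,-.036,.048,15)
w=snap('wrist','w7.png');o=cv2.imread('pics/w6.png')
# features: bolt/jaw plate in stop vs tray in wrist image
for n in(o,w):
  g=cv2.cvtColor(n,6).astype(int);r=g[140,300:350];print(list(r))
"
```

```text
clock 6.225 rack now [-0.052  -0.0317] [ 0.4761 -0.0676  0.0485] F [-4.64 -2.48 14.74] gap 0.0021294148737968106
go [-0.05  0.43 -0.06] [0.04 0.06 0.08] z axis [-0.03  0.26 -0.97]
[np.int64(197), np.int64(196), np.int64(194), np.int64(193), np.int64(194), np.int64(195), np.int64(197), np.int64(198), np.int64(199), np.int64(198), np.int64(198), np.int64(199), np.int64(199), np.int64(199), np.int64(198), np.int64(198), np.int64(197), np.int64(186), np.int64(105), np.int64(106), np.int64(140), np.int64(161), np.int64(168), np.int64(176), np.int64(182), np.int64(186), np.int64(189), np.int64(192), np.int64(195), np.int64(198), np.int64(198), np.int64(188), np.int64(165), np.int64(175), np.int64(167), np.int64(132), np.int64(69), np.int64(49), np.int64(50), np.int64(50), np.int64(49), np.int64(49), np.int64(48), np.int64(55), np.int64(123), np.int64(193), np.int64(193), np.int64(193), np.int64(193), np.int64(193)]
[np.int64(196), np.int64(196), np.int64(194), np.int64(193), np.int64(192), np.int64(195), np.int64(196), np.int64(197), np.int64(198), np.int64(198), np.int64(198), np.int64(198), np.int64(199), np.int64(199), np.int64(198), np.int64(197), np.int64(196), np.int64(186), np.int64(107), np.int64(107), np.int64(125), np.int64(154), np.int64(137), np.int64(127), np.int64(180), np.int64(185), np.int64(188), np.int64(190), np.int64(194), np.int64(196), np.int64(197), np.int64(194), np.int64(187), np.int64(177), np.int64(169), np.int64(147), np.int64(90), np.int64(49), np.int64(50), np.int64(50), np.int64(49), np.int64(47), np.int64(46), np.int64(44), np.int64(112), np.int64(192), np.int64(192), np.int64(193), np.int64(193), np.int64(193)]
```

The jaw plate kept its pixel position while the arm moved 4 mm, so the stop is travelling with the finger. I'll continue below 0.04 m/s, since the forced-over-teeth fault only trips above that speed.

Request:
{"api": "arm_command", "payload": {
  "targets": [0,-0.2,0.09,0,0,0,0,-0.5,0.17,0,0,0,0,-0.8,0.25,0,0,0,0,-1.1,0.33,0,0,0,0,-1.4,0.41,0,0,0]
}}

```text
clock: 6.9
eef_pos: [0.4744, -0.0529, 0.0487]
tcp_rot: [-2.876, -0.169, 0.023]
contact_force: [-2.9, -1.6, 11.5]
finger_gap: 0.001
```

```bash
cat > chk.py <<'E'
from h import *
goto(-.0525,-.036,.048,15)
w=snap('wrist','w_now.png');g=cv2.cvtColor(w,6).astype(int)
for v in(130,140):print(v,[i+290 for i,d in enumerate(np.diff(g[v,290:370])) if abs(d)>35])
E
python3 chk.py
```

```text
clock 6.9 rack now [-0.052  -0.0169] [ 0.4744 -0.0529  0.0487] F [-2.89 -1.65 11.51] gap 0.0009781065065884336
go [-0.05  1.87 -0.43] [0.03 0.07 0.09] z axis [-0.03  0.26 -0.97]
130 [317, 336, 337, 344, 345]
140 [316, 320, 335, 336, 343, 344]
```

Request:
{"api": "arm_command", "payload": {
  "targets": [0,-0.2,0.09,0,0,0,0,-0.5,0.18,0,0,0,0,-0.8,0.26,0,0,0,0,-1.1,0.34,0,0,0,0,-1.4,0.42,0,0,0]
}}

```text
clock: 7.58
eef_pos: [0.4726, -0.0378, 0.0487]
tcp_rot: [-2.876, -0.17, 0.024]
contact_force: [-2.6, -3.6, 10.6]
finger_gap: -0.002
```

Request:
{"api": "arm_command", "payload": {
  "targets": [0,-0.3,0.12,0,0,0,0,-0.6,0.2,0,0,0,0,-0.9,0.28,0,0,0,0,-1.2,0.36,0,0,0,0,-1.5,0.44,0,0,0]
}}

```text
clock: 8.2
eef_pos: [0.4708, -0.0222, 0.0487]
tcp_rot: [-2.876, -0.17, 0.024]
contact_force: [-2.8, -1.7, 8.6]
finger_gap: -0.004
```

```bash
python3 chk.py
```

```text
clock 8.2 rack now [-0.0521  0.0141] [ 0.4708 -0.0222  0.0487] F [-2.85 -1.66  8.57] gap -0.00400688584986891
go [-0.06  4.86 -1.22] [0.02 0.09 0.12] z axis [-0.03  0.26 -0.97]
130 [316, 336, 337, 344, 345]
140 [318, 320, 324, 335, 336, 343, 344]
```

Request:
{"api": "arm_command", "payload": {
  "targets": [0,-0.3,0.14,0,0,0,0,-0.6,0.22,0,0,0,0,-0.9,0.3,0,0,0,0,-1.2,0.38,0,0,0,0,-1.5,0.46,0,0,0]
}}

```text
clock: 8.88
eef_pos: [0.469, -0.006, 0.0487]
tcp_rot: [-2.875, -0.17, 0.024]
contact_force: [-2.4, -3.2, 11.2]
finger_gap: -0.001
```

Request:
{"api": "arm_command", "payload": {
  "targets": [0,-0.3,0.14,0,0,0,0,-0.6,0.22,0,0,0,0,-0.9,0.3,0,0,0,0,-1.2,0.38,0,0,0,0,-1.5,0.46,0,0,0]
}}

```text
clock: 9.5
eef_pos: [0.4672, 0.0098, 0.0487]
tcp_rot: [-2.875, -0.171, 0.024]
contact_force: [-3.0, -2.4, 10.0]
finger_gap: -0.001
```

Request:
{"api": "arm_command", "payload": {
  "targets": [0,-0.3,0.14,0,0,0,0,-0.6,0.22,0,0,0,0,-0.9,0.3,0,0,0,0,-1.2,0.38,0,0,0,0,-1.5,0.46,0,0,0]
}}

```text
clock: 10.12
eef_pos: [0.4653, 0.0256, 0.0486]
tcp_rot: [-2.875, -0.171, 0.024]
contact_force: [-2.6, -2.2, 10.6]
finger_gap: -0.0
```

```bash
python3 chk.py
```

```text
clock 10.125 rack now [-0.052   0.0622] [0.4653 0.0256 0.0486] F [-2.62 -2.18 10.64] gap -0.0002862839534849019
go [-0.08  9.5  -2.48] [-0.    0.1   0.17] z axis [-0.03  0.26 -0.97]
130 [318, 336, 337, 344, 345]
140 [316, 320, 335, 336, 344, 345]
```

Request:
{"api": "arm_command", "payload": {
  "targets": [0,-0.3,0.14,0,0,0,0,-0.6,0.22,0,0,0,0,-0.9,0.3,0,0,0,0,-1.2,0.38,0,0,0,0,-1.5,0.46,0,0,0]
}}

```text
clock: 10.8
eef_pos: [0.4635, 0.0419, 0.0487]
tcp_rot: [-2.875, -0.172, 0.024]
contact_force: [-2.9, -2.2, 10.9]
finger_gap: -0.002
```

Request:
{"api": "arm_command", "payload": {
  "targets": [0,-0.3,0.14,0,0,0,0,-0.6,0.22,0,0,0,0,-0.9,0.3,0,0,0,0,-1.2,0.38,0,0,0,0,-1.5,0.46,0,0,0]
}}

```text
clock: 11.42
eef_pos: [0.4617, 0.0578, 0.0487]
tcp_rot: [-2.875, -0.172, 0.024]
contact_force: [-3.2, -2.7, 10.7]
finger_gap: -0.003
```

```bash
python3 chk.py; python3 -c "
from h import *
a=snap('side','c_side.png');cv2.imwrite('pics/c2.png',np.clip(cv2.resize(a[190:340,220:370],(600,600))*1.4,0,255).astype('uint8'))"
```

```text
clock 11.425 rack now [-0.0519  0.0946] [0.4617 0.0578 0.0487] F [-3.24 -2.7  10.66] gap -0.002562571407880979
go [-0.11 12.63 -3.32] [-0.03  0.1   0.21] z axis [-0.03  0.26 -0.97]
130 [319, 321, 336, 337, 345, 346]
140 [318, 324, 335, 336, 344, 345]
```

View pics/c2.png

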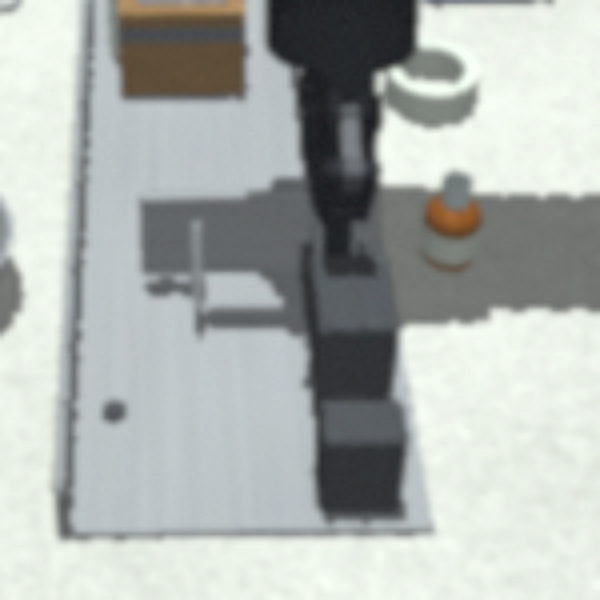

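The hood (front edge at about (355,325)) is nearing the end block (360,410), and the carton and vial are undisturbed.

Request:
{"api": "arm_command", "payload": {
  "targets": [0,-0.25,0.13,0,0,0,0,-0.5,0.19,0,0,0,0,-0.7,0.25,0,0,0,0,-0.9,0.3,0,0,0,0,-1.1,0.35,0,0,0]
}}

```text
clock: 12.15
eef_pos: [0.4603, 0.07, 0.0487]
tcp_rot: [-2.874, -0.173, 0.024]
contact_force: [-3.3, -2.8, 9.8]
finger_gap: -0.003
```

```bash
python3 chk.py
```

```text
clock 12.15 rack now [-0.0519  0.1068] [0.4603 0.07   0.0487] F [-3.31 -2.84  9.79] gap -0.00259124041843679
go [-0.13 13.81 -3.64] [-0.06  0.1   0.26] z axis [-0.03  0.26 -0.97]
130 [317, 336, 337, 345, 346]
140 [319, 335, 336, 344, 345]
```

Request:
{"api": "arm_command", "payload": {
  "targets": [0,-0.2,0.11,0,0,0,0,-0.4,0.17,0,0,0,0,-0.6,0.22,0,0,0,0,-0.8,0.27,0,0,0,0,-0.8,0.27,0,0,0]
}}

```text
clock: 12.82
eef_pos: [0.4617, 0.0754, 0.0497]
tcp_rot: [-2.878, -0.17, 0.017]
contact_force: [-1.8, -16.9, 20.2]
finger_gap: 0.002
```

```bash
python3 chk.py
```

```text
clock 12.825 rack now [-0.0498  0.112 ] [0.4617 0.0754 0.0497] F [ -1.83 -16.94  20.2 ] gap 0.001750106821536169
go [-0.3  14.35 -3.63] [ 0.17 -0.16  0.16] z axis [-0.03  0.26 -0.97]
130 [327, 350, 351, 358, 359]
140 [325, 349, 350, 357, 358]
```

```bash
python3 -c "
from h import *
a=snap('side','d_side.png');cv2.imwrite('pics/d2.png',np.clip(cv2.resize(a[235:325,275:365],(600,600))*1.5,0,255).astype('uint8'))"
```

```text
(no output)
```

View pics/d2.png

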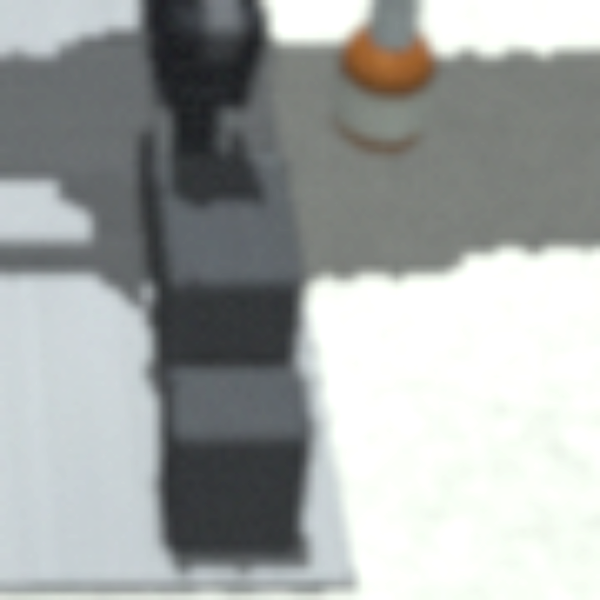

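```bash
python3 -c "
from h import *
f=lambda u,v,z:print((M@(ray('side',275+u/6.667,235+v/6.667,z)[:2]-O)).round(4))
f(230,285,.088);f(235,366,.06);f(240,440,.06)
# before: hood edge in c_side and a_side
print('start');print((M@(ray('side',240+249/4,190+146.5/4,.088)[:2]-O)).round(4))"
```

```text
[-0.053   0.1859]
[-0.0556  0.1913]
[-0.0541  0.2169]
start
[-0.0534  0.0428]
```

Pushing force rose to 17 N and the finger began slipping along the tab, so the stop seems home, but the view shows a 5 mm gap within my error. I'll confirm by sliding along the tab onto the hood face and pushing there.

Request:
{"api": "arm_command", "payload": {
  "targets": [0,-0.15,0.03,0,0,0,0,-0.3,0.03,0,0,0,0,-0.45,0.03,0,0,0,0,-0.6,0.03,0,0,0,0,-0.75,0.03,0,0,0]
}}

```text
clock: 13.55
eef_pos: [0.4617, 0.0818, 0.0517]
tcp_rot: [-2.879, -0.169, 0.015]
contact_force: [1.4, -5.7, 6.4]
finger_gap: 0.001
```

```bash
python3 chk.py
```

```text
clock 13.55 rack now [-0.0491  0.1184] [0.4617 0.0818 0.0517] F [ 1.36 -5.66  6.4 ] gap 0.0013403439027868975
go [-0.36 15.02 -3.58] [ 0.23 -0.25  0.13] z axis [-0.03  0.26 -0.97]
130 [339]
140 [337, 367, 368]
```

Request:
{"api": "arm_command", "payload": {
  "targets": [0,-0.12,0.03,0,0,0,0,-0.24,0.03,0,0,0,0,-0.36,0.03,0,0,0,0,-0.48,0.03,0,0,0,0,-0.6,0.03,0,0,0]
}}

```text
clock: 14.22
eef_pos: [0.462, 0.0862, 0.0533]
tcp_rot: [-2.881, -0.168, 0.012]
contact_force: [1.5, -10.9, 4.9]
finger_gap: -0.002
```

```bash
python3 chk.py
```

```text
clock 14.225 rack now [-0.0484  0.1228] [0.462  0.0862 0.0533] F [  1.47 -10.9    4.86] gap -0.0020398876651482353
go [-0.42 15.5  -3.5 ] [ 0.34 -0.36  0.09] z axis [-0.03  0.26 -0.97]
130 [348]
140 [346]
```

Request:
{"api": "arm_command", "payload": {
  "targets": [0,-0.1,0.03,0,0,0,0,-0.15,0.03,0,0,0,0,-0.2,0.03,0,0,0,0,-0.25,0.03,0,0,0,0,-0.25,0.03,0,0,0]
}}

```text
clock: 14.9
eef_pos: [0.462, 0.0863, 0.0534]
tcp_rot: [-2.884, -0.165, 0.011]
contact_force: [0.7, -12.0, 4.4]
finger_gap: -0.002
```

```bash
python3 chk.py; python3 -c "
from h import *
snap('side','e_side.png')
a,b=[cv2.cvtColor(cv2.imread('pics/%s_side.png'%n),6)[262:325,310].astype(int) for n in 'de']
print(a.tolist());print(b.tolist())"
```

```text
clock 14.9 rack now [-0.0483  0.1228] [0.462  0.0863 0.0534] F [  0.74 -12.04   4.43] gap -0.0019282953903040046
go [-0.39 15.51 -3.45] [ 0.49 -0.39 -0.01] z axis [-0.03  0.26 -0.97]
130 [347]
140 [345]
[36, 34, 42, 59, 65, 67, 68, 67, 68, 67, 67, 67, 68, 67, 64, 54, 43, 36, 36, 38, 38, 39, 37, 38, 38, 35, 36, 42, 60, 67, 67, 66, 68, 69, 70, 69, 69, 67, 57, 46, 38, 38, 37, 37, 37, 37, 37, 37, 38, 37, 37, 38, 38, 40, 36, 43, 57, 72, 101, 119, 104, 102, 144]
[36, 37, 36, 36, 36, 35, 34, 42, 57, 66, 68, 68, 68, 68, 65, 54, 43, 38, 37, 37, 37, 36, 38, 36, 37, 37, 33, 41, 61, 68, 68, 67, 68, 70, 69, 68, 68, 64, 59, 45, 38, 38, 39, 37, 38, 37, 38, 38, 38, 37, 38, 39, 36, 39, 39, 43, 58, 74, 102, 120, 105, 101, 145]
```

The hood did not move under a 12 N push with the tab down, nor earlier under 17 N at full press. I'll lift straight up first, so I don't drag the stop back, then retreat and look.

Request:
{"api": "arm_command", "payload": {
  "targets": [0,-0.05,-0.3,0,0,0,0,-0.13,-0.7,0,0,0,0,-0.25,-1.2,0,0,0,0,-0.2,-2.5,0,0,0,0,0,-4,0,0,0]
}}

```text
clock: 15.62
eef_pos: [0.4629, 0.0763, 0.0932]
tcp_rot: [-2.883, -0.166, 0.011]
contact_force: [0.4, 0.6, 0.6]
finger_gap: -0.001
```

Request:
{"api": "arm_command", "payload": {
  "targets": [0,0,-2,0,0,0,0,0,-4,0,0,0,0,0,-6,0,0,0,0,0,-6,0,0,0,0,0,-6,0,0,0]
}}

```text
clock: 16.25
eef_pos: [0.464, 0.0612, 0.1511]
tcp_rot: [-2.884, -0.166, 0.011]
contact_force: [0.9, 0.2, -0.0]
finger_gap: -0.0
```

```bash
python3 -c "
from h import *
goto(-.0525,.12,.12,15)
w=snap('wrist','w9.png');a=snap('scene','f_scene.png');b=snap('side','f_side.png')
A=cv2.resize(a[115:215,215:315],(400,400));B=cv2.resize(b[225:325,265:365],(400,400))
cv2.imwrite('pics/f1.png',np.clip(np.hstack([A,B])*1.6,0,255).astype('uint8'))
cv2.imwrite('pics/f2.png',np.clip(cv2.resize(w,(800,600))*1.3,0,255).astype('uint8'))"
```

```text
clock 16.25 rack now [-0.0492  0.0977] [0.464  0.0612 0.1511] F [ 0.89  0.25 -0.  ] gap -0.0004247439460046711
go [-0.36 -1.38  3.57] [ 0.49 -0.39  0.02] z axis [-0.03  0.26 -0.97]
```

View pics/f1.png

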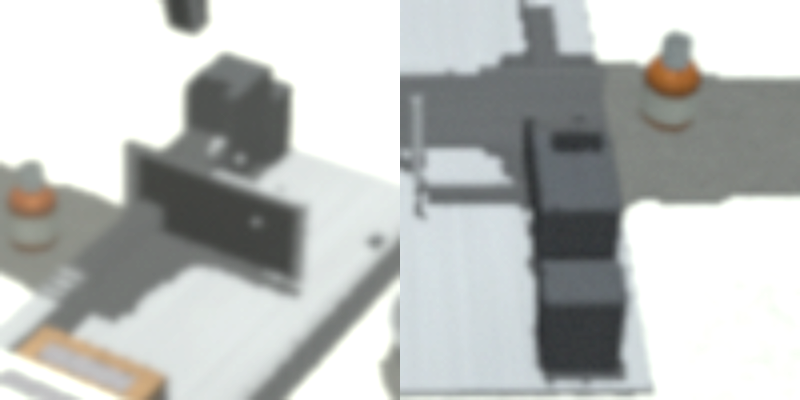

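View pics/f2.png

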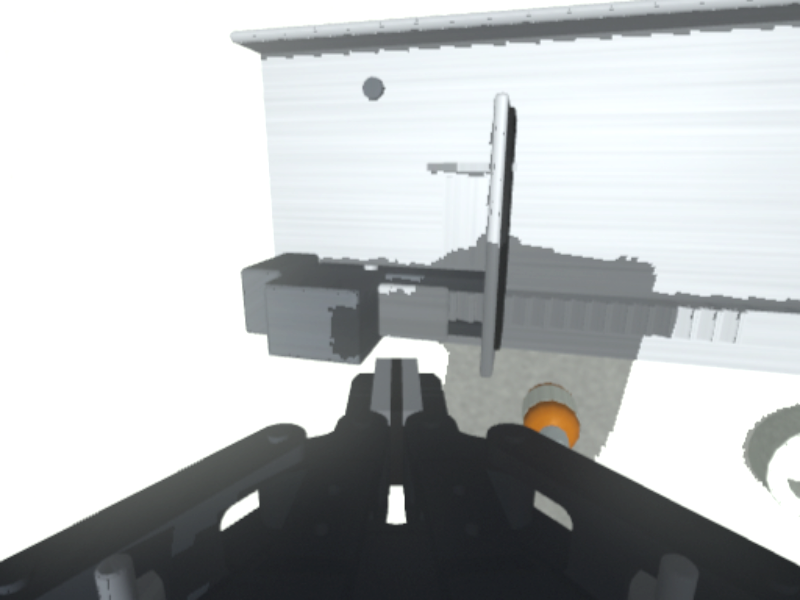

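```bash
python3 -c "
from h import *
f=lambda n,u,v,z,t='':print(t,(M@(ray(n,u,v,z)[:2]-O)).round(4))
k=1/1.5625
f('wrist',268*k,320*k,.088,'hood +y');f('wrist',371*k,328*k,.088,'hood face');f('wrist',244*k,300*k,.06,'block +y');f('wrist',413*k,310*k,.057,'tab');f('wrist',380*k,310*k,.057,'tab edge+y');f('wrist',448*k,310*k,.057,'tab edge-y')
for p in [(187,85),(227,54),(272,70)]:f('scene',215+p[0]/4,115+p[1]/4,.088,'hood scene')
f('side',265+180/4,225+209/4,.088,'hood side');f('side',265+183/4,225+262/4,.06,'block side')
"
```

```text
hood +y [-0.0549  0.1801]
hood face [-0.0543  0.126 ]
block +y [-0.0544  0.2109]
tab [-0.0536  0.1125]
tab edge+y [-0.055   0.1307]
tab edge-y [-0.0522  0.094 ]
hood scene [-0.0677  0.129 ]
hood scene [-0.0665  0.1773]
hood scene [-0.0316  0.1756]
hood side [-0.054   0.1847]
block side [-0.0564  0.1928]
```

```bash
python3 - <<'E'
from h import *
s=bot.state();c=bot.camera_info('wrist');K,R,t=map(np.array,(c['intrinsics'],c['R'],c['t']))
T=Ro.from_rotvec(s['tcp_rot']).as_matrix()
Rt=R@T; tt=R@s['eef_pos']+t          # camera from tool
def cam(p,rv):
    Tm=Ro.from_rotvec(rv).as_matrix();R=Rt@Tm.T;return R,tt-R@np.array(p)
def w(C,u,v,z):
    R,t=C;d=R.T@np.linalg.inv(K)@[u,v,1];o=-R.T@t;return (M@((o+d*(z-o[2])/d[2])[:2]-O))
C0=cam([.4746,-.072,.13],[-2.876,-.168,.023]);C1=cam(s['eef_pos'],s['tcp_rot'])
def edges(f,v,a,b):
    g=cv2.cvtColor(cv2.imread(f),6).astype(int);d=np.diff(g[v]);return [(i,int(d[i])) for i in range(a,b) if abs(d[i])>9]
for v in(190,196,202,208):print(v,'w3',edges('pics/w3.png',v,160,345),'w9',edges('pics/w9.png',v,160,330))
k=.64
for n,C,h0,b in(('w3',C0,(265,320,370,328),25),('w9',C1,(268,320,371,328),244)):
    print(n,'hood+y',w(C,h0[0]*k,h0[1]*k,.088),'face',w(C,h0[2]*k,h0[3]*k,.088),'block+y',w(C,b*k,290*k,.06))
a,b=[cv2.cvtColor(cv2.imread('pics/%s_side.png'%n),6)[270:300,310].astype(int) for n in 'ef'];print(a.tolist());print(b.tolist())
E
```

```text
190 w3 [(161, -18), (162, -57), (164, 35), (165, 27), (166, -16), (167, -53), (234, -22), (235, -11), (250, 27), (251, 47), (252, -28), (254, 28), (255, 54), (260, -20), (263, -50), (324, -10), (333, -27), (334, -37), (337, 11), (338, 33), (339, 21)] w9 [(228, -17), (229, -13), (241, 21), (242, 17), (316, -10), (317, -44), (321, 13), (322, 37), (323, 13)]
196 w3 [(167, -46), (168, -28), (233, -10), (234, -23), (250, 12), (251, 28), (332, -10), (333, -49), (334, -10), (337, 25), (338, 43)] w9 [(209, -10), (212, 10), (214, -30), (220, 19), (227, -33), (241, 22), (242, 20), (316, -21), (317, -41), (321, 24), (322, 35)]
202 w3 [(167, -23), (168, -55), (206, -32), (211, 19), (216, 10), (220, -33), (225, 18), (234, -21), (235, -10), (250, 10), (251, 29), (332, -19), (333, -46), (336, 13), (337, 37), (338, 22)] w9 [(211, -14), (212, -21), (241, 18), (242, 21), (316, -38), (317, -20), (320, 11), (321, 32), (322, 22)]
208 w3 [(168, -53), (169, -22), (203, -31), (250, 10), (251, 25), (300, -27), (301, -13), (332, -43), (333, -18), (336, 26), (337, 41)] w9 [(211, -29), (241, 16), (242, 20), (285, -16), (286, -19), (307, 13), (308, 24), (315, -13), (316, -44), (320, 18), (321, 41)]
w3 hood+y [-0.05251739  0.03615467] face [-0.05169325 -0.01366445] block+y [-0.05835654  0.21441548]
w9 hood+y [-0.05485061  0.18005027] face [-0.05430369  0.12599112] block+y [-0.04843508  0.21028983]
[57, 66, 68, 68, 68, 68, 65, 54, 43, 38, 37, 37, 37, 36, 38, 36, 37, 37, 33, 41, 61, 68, 68, 67, 68, 70, 69, 68, 68, 64]
[65, 66, 66, 66, 65, 65, 63, 53, 40, 36, 38, 35, 35, 35, 35, 36, 37, 32, 33, 42, 56, 65, 65, 65, 65, 67, 66, 66, 66, 64]
```

```bash
python3 - <<'E'
from h import *
s=bot.state();c=bot.camera_info('wrist');K,R,t=map(np.array,(c['intrinsics'],c['R'],c['t']))
T=Ro.from_rotvec(s['tcp_rot']).as_matrix();Rt=R@T; tt=R@s['eef_pos']+t
def w(C,u,v,z):
    Tm=Ro.from_rotvec(C[1]).as_matrix();R=Rt@Tm.T;t=tt-R@np.array(C[0]);d=R.T@np.linalg.inv(K)@[u,v,1];o=-R.T@t;return (M@((o+d*(z-o[2])/d[2])[:2]-O))[1].round(4)
C0=([.4746,-.072,.13],[-2.876,-.168,.023]);C1=(s['eef_pos'],s['tcp_rot'])
# tab +y edge, tab -y edge at heights 57 / 51 mm, jaw plate top left, right edge
for n,C,e in(('w3',C0,(251,300.5,332.5,337)),('w9',C1,(241.5,285.5,316,321))):
    print(n,'tab',w(C,e[0],208,.057),'end@57',w(C,e[1],208,.057),'end@51',w(C,e[1],208,.051),'jaw',w(C,e[2],208,.074),w(C,e[3],208,.074))
E
```

```text
w3 tab -0.0149 end@57 -0.0525 end@51 -0.052 jaw -0.075 -0.0778
w9 tab 0.1323 end@57 0.0948 end@51 0.0956 jaw 0.0698 0.0662
```

```bash
python3 - <<'E'
from h import *
s=bot.state();c=bot.camera_info('wrist');K,R,t=map(np.array,(c['intrinsics'],c['R'],c['t']))
T=Ro.from_rotvec(s['tcp_rot']).as_matrix();Rt=R@T; tt=R@s['eef_pos']+t
def w(C,u,v,z):
    Tm=Ro.from_rotvec(C[1]).as_matrix();R=Rt@Tm.T;t=tt-R@np.array(C[0]);d=R.T@np.linalg.inv(K)@[u,v,1];o=-R.T@t;return (M@((o+d*(z-o[2])/d[2])[:2]-O))[0].round(4)
C0=([.4746,-.072,.13],[-2.876,-.168,.023]);C1=(s['eef_pos'],s['tcp_rot'])
for n,f,C,us in(('w3','w3.png',C0,(262,280,296)),('w9','w9.png',C1,(250,266,281)),):
    g=cv2.cvtColor(cv2.imread('pics/'+f),6).astype(int)
    for u in us:
        d=np.diff(g[:,u]);print(n,u,[(v,int(d[v]),w(C,u,v+.5,.057)) for v in range(165,228) if abs(d[v])>14])
E
```

```text
w3 262 [(166, -23, np.float64(-0.0279)), (167, -57, np.float64(-0.0287)), (169, -26, np.float64(-0.0302)), (174, 15, np.float64(-0.0339)), (175, 17, np.float64(-0.0347)), (178, -27, np.float64(-0.0369)), (180, 22, np.float64(-0.0385)), (181, 41, np.float64(-0.0392)), (182, 31, np.float64(-0.04)), (183, 19, np.float64(-0.0407)), (189, -21, np.float64(-0.0454)), (190, -58, np.float64(-0.0461)), (217, 17, np.float64(-0.0677)), (218, 57, np.float64(-0.0685)), (219, 31, np.float64(-0.0693)), (227, -18, np.float64(-0.0759))]
w3 280 [(165, -20, np.float64(-0.0265)), (166, -55, np.float64(-0.0272)), (170, -28, np.float64(-0.0301)), (181, 17, np.float64(-0.0383)), (182, 19, np.float64(-0.0391)), (220, 15, np.float64(-0.0687)), (221, 54, np.float64(-0.0695)), (222, 32, np.float64(-0.0703)), (223, -23, np.float64(-0.0711)), (224, -56, np.float64(-0.0719))]
w3 296 [(171, -29, np.float64(-0.0302)), (182, 18, np.float64(-0.0383))]
w9 250 [(166, -23, np.float64(-0.0275)), (167, -57, np.float64(-0.0283)), (169, -19, np.float64(-0.03)), (170, -20, np.float64(-0.0308)), (174, 15, np.float64(-0.0342)),
[... 151 characters left out ...]
0426)), (185, -23, np.float64(-0.0434)), (186, -55, np.float64(-0.0443)), (214, 44, np.float64(-0.0688)), (215, 48, np.float64(-0.0697)), (216, 16, np.float64(-0.0706)), (227, -18, np.float64(-0.0807))]
w9 266 [(167, -23, np.float64(-0.0277)), (168, -58, np.float64(-0.0285)), (170, -22, np.float64(-0.0301)), (175, 17, np.float64(-0.0342)), (176, 18, np.float64(-0.035)), (179, -26, np.float64(-0.0375)), (181, 17, np.float64(-0.0392)), (182, 19, np.float64(-0.04)), (216, 57, np.float64(-0.0693)), (217, 36, np.float64(-0.0702))]
w9 281 [(171, -28, np.float64(-0.0303)), (182, 17, np.float64(-0.0392)), (183, 19, np.float64(-0.0401)), (219, 64, np.float64(-0.0708)), (220, 35, np.float64(-0.0717))]
```

```bash
python3 -c "
from h import *
a=cv2.imread('pics/a_scene.png');f=cv2.imread('pics/f_scene.png')
d=cv2.absdiff(a,f).max(2)[200:260,165:235];print('carton region diff',d.mean(),(d>25).mean())
print(bot.sign_off())"
```

```text
carton region diff 5.929047619047619 0.0002380952380952381
the job is handed in; nothing more can be done
None
```

I pressed the stop's tab fully down with closed, tilted fingertips and slid the stop about 145 mm towards the end block, below 0.04 m/s. I then lifted clear and handed the job in at about 16 s of the 42 s. No verdict is reported, so the points below are my own checks.

- **Stop home:** It no longer moved under 17 N with the tab fully pressed, nor under 12 N on the hood face. My pixel measurements still show a gap of about 4–8 mm to the end block. That is close to my error and to the 8 mm limit, so I relied on the push test.
- **Tab up:** In the last wrist picture the tab is at least as high as at the start. I judged this from small pixel shifts and did not measure the angle directly.
- **Cartons and other things:** The carton area looks the same in pictures taken before the move and after it. The vial was undisturbed in the views I checked. I did not compare the tape, bowl and forceps, but the arm came near none of them.
- **Force:** The peak was about 29 N, at the bottom of the tab press. The last reading showed no contact.

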